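Turn a tray of button blanks over into its twin

TASK

The six silver button blanks lie dome-up in one tray, and I need their flat backs up to solder on the shanks. Lay the empty twin tray face-down on top of the full one, edges flush, turn the closed pair over together and set it flat on the bench, then take off the tray that is now on top and lay it flat on the bench clear of the other. All six blanks must be left sitting back-up in the pockets of the lower tray, without any being spilt on the way or the things around being pushed aside.

Things in the scene. Friction and masses are not known exactly. Their poses are not given: they have to be found in the camera images.
- loaded_tray_centre (a point): full tray: beech, 89 x 61 mm, 22 mm high, plain edges, flat top with 3 x 2 square pockets 23 mm wide, 5 mm deep, 28 mm pitch, 5 mm walls. Starts pockets up on the bench, a blank in each; 80 g, 180 g with blanks; left or right of its twin. Point: its centre, half-way up. x along the 89 mm length, y along the 61 mm width, z out of the pocketed face
- empty_tray_centre (a point): empty twin tray, same size; starts face-down on the bench (z down). Point and axes as for the full tray. The twins match face to face, lengths parallel, either way round (pair 44 mm high); no pins or catches hold them, but the pair can be gripped across its 61 mm width, and it stands steadily on a 61 mm end edge
- blank0_centre (a point): round silver button blank, 20 mm across and 7 mm high, 17 g: flat back, domed face with a small flat at the crown. Starts dome-up in a pocket of the loaded tray, crown 2 mm above the tray's top face. This point is its centre, half-way up; z axis from the flat back towards the dome (up at the start)
- blank1_centre (a point): round silver button blank, 20 mm across and 7 mm high, 17 g: flat back, domed face with a small flat at the crown. Starts dome-up in a pocket of the loaded tray, crown 2 mm above the tray's top face. This point is its centre, half-way up; z axis from the flat back towards the dome (up at the start)
- blank2_centre (a point): round silver button blank, 20 mm across and 7 mm high, 17 g: flat back, domed face with a small flat at the crown. Starts dome-up in a pocket of the loaded tray, crown 2 mm above the tray's top face. This point is its centre, half-way up; z axis from the flat back towards the dome (up at the start)
- blank3_centre (a point): round silver button blank, 20 mm across and 7 mm high, 17 g: flat back, domed face with a small flat at the crown. Starts dome-up in a pocket of the loaded tray, crown 2 mm above the tray's top face. This point is its centre, half-way up; z axis from the flat back towards the dome (up at the start)
- blank4_centre (a point): round silver button blank, 20 mm across and 7 mm high, 17 g: flat back, domed face with a small flat at the crown. Starts dome-up in a pocket of the loaded tray, crown 2 mm above the tray's top face. This point is its centre, half-way up; z axis from the flat back towards the dome (up at the start)
- blank5_centre (a point): round silver button blank, 20 mm across and 7 mm high, 17 g: flat back, domed face with a small flat at the crown. Starts dome-up in a pocket of the loaded tray, crown 2 mm above the tray's top face. This point is its centre, half-way up; z axis from the flat back towards the dome (up at the start)
- solder_stand: soldering turntable: round steel foot and plate 140 mm across with a white block on top, 80 mm high; origin at the centre of its underside. A bystander
- file_jar: glass jar 68 mm across, 92 mm high, with needle files standing in it up to 155 mm high; origin at the centre of its underside. A bystander
- lidded_jar: clear jar 94 mm across with a white screw lid and a carrying loop, 128 mm high; origin at the centre of its underside. A bystander
- pliers: pliers with black grips lying flat, 150 mm long, 12 mm high; origin under the pivot, x axis towards the jaws. A bystander

How it is judged:
By the outcome, as a careful person would: the job done as asked, in the order asked, and still so for the second after the job is handed in, with the robot touching nothing.
It also fails if it takes over 72 s, if anything falls off the work surface, if the arm or the gripper's body presses on something with over 40 N, if the wrist force passes 120 N, or if a joint passes its speed limit or range.

ROBOT

A 7-joint arm with a two-finger parallel gripper is mounted at the origin on the work surface. World frame = base frame: x ahead of the robot, y to its left, z up, the work surface at z = 0. Lengths are in m, angles in rad, forces in N, time in s.
With the tool pointing down it reaches from about 0.425 to 1.025 m from the base axis. Payload 9.4 kg.
Tool frame: the origin (TCP) lies midway between the tips of the shut fingers; the grasp point (between the pads) lies 19 mm behind it; z points along the fingers, y is the line along which they close (so a half turn about z gives the same grasp; the last joint's range is limited). The gripper opens to 93 mm and grips with 3 to 60 N. Pads are 15 mm wide; open, the fingers measure 128 mm over their backs; the gripper's body (75 mm by 188 mm) begins 65 mm behind the grasp point.
Start: joints at [-1.412, 0.599, -0.003, 1.599, 0.002, 0.943, -0.08], TCP at [0.169, 0.705, 0.219] pointing down, gripper open.
Joint ranges: [-2.57, 2.57], [-0.35, 1.97], [-1.29, 1.29], [0.11, 2.56], [-1.05, 4.19], [0.11, 1.86], [-2.63, 2.63]. Speed limits (rad/s): [2.22, 2.22, 3.01, 3.01, 3.14, 3.14, 3.14].

INTERFACE

Orientations are given as a unit quaternion [w, x, y, z].
In Python, from plant import bot, cams gives the robot as it stands.
- The arm moves only by the tool arm_command, never from a script. Its argument "rows" is a list of rows, each a list of 6 numbers: the shift along the tool's x, y, z each as a share of 0.1 m, from -1 to 1, then the turn, a rotation vector about the tool's x, y, z each as a share of 90 degrees, from -1 to 1. A call has 1 to 5 rows; each row is the pose to reach, as a shift and turn from the pose commanded when the call began, along the tool's axes at that moment; what a row does not reach only later rows make up. A row lasts 1/8 s, in which the tool goes at most 62.5 mm and 10.7 degrees, less where a joint would pass 70% of its speed; a pose out of reach is approached as far as the arm can. A call with a number of a shift or a turn outside -1 to 1 is refused whole. A call with a gripper value outside its range is refused whole. "jaw" is the opening, from -1 (shut) to 1 (fully open), set as the call begins (left out, the last holds). The fingers move at their own pace and stop on an object; the grip force is fixed at half the most. Time passes only in rows, so rows that repeat a pose let the fingers close. It gives the time, the measured TCP pose, the force, the opening and the grip force at its end, in the units of the state.
- bot.sense(): the state, without advancing time (a new reading comes with each control period).
- cams.get_image(name): name is "scene" or "top"; returns a dict with "img" (384x512x3 uint8, red, green, blue), "fx", "fy", "cx", "cy" (pixels), "R" (3x3) and "t" (3): a world point X has camera coordinates R X + t. Camera axes: x right, y down, z forward; pixel columns grow to the right and rows downward; lengths in m; the calibration is good to about 2 mm. A picture is of the moment at which its call begins. There is no depth.
- bot.finish_job(): hands the job in; it is judged then, once.
The state is a dict: "time": time; "joint_positions": joint angles; "joint_vel": joint speeds; "tau": joint torques, N m; "position": TCP position; "orientation": TCP orientation; "contact_force": force on the tool from outside, world axes, zero at the start; "moment": the same for the moment, N m; "grip_width": finger opening in m; "grasp_force": force on a finger pad.
Only numpy, scipy, OpenCV 4.12 (cv2) and the standard library are available. Lean on these libraries where they do the work, as an engineer would, in place of code of your own. Each camera call takes 0.05 s, during which the arm holds its last target. There are 200 camera calls.

## Working session

There is one attempt and no reset: what is moved stays moved. The work goes in short steps, Python scripts to look and compute and a tool call to move; the robot and the scene stay as the last step left them, time stands still between calls to the robot, and variables do not carry over. Pictures are saved under pics/ and viewed, at most 10 in all, crops included, and the job is handed in when it is done.

Besides the shell and the picture viewer there is one more tool, called after "Emit:" in YAML: its name, and indented under it one key for each argument. arm_command: Moves the arm, as the interface text tells. Its arguments: {"type":"object","properties":{"rows":{"type":"array"},"jaw":{"type":"number"}},"required":["rows"]}

```bash
ls; mkdir -p pics; python3 - <<'E'
from plant import bot,cams
import cv2,numpy as np
s=bot.sense();print({k:np.round(v,3).tolist() for k,v in s.items()})
ims=[]
for n in("scene","top"):
    c=cams.get_image(n);cv2.imwrite(f"pics/{n}0.png",c["img"][:,:,::-1]);print(n,c["fx"],c["fy"],c["cx"],c["cy"],np.round(c["R"],4).tolist(),np.round(c["t"],4).tolist())
E
```

```text
pics
{'time': 0.0, 'joint_positions': [-1.412, 0.6, -0.003, 1.6, 0.002, 0.943, -0.08], 'joint_vel': [-0.001, 0.001, -0.001, 0.0, 0.001, 0.003, -0.001], 'tau': [0.0, -76.507, 1.497, -25.235, -0.052, 0.017, 0.0], 'position': [0.169, 0.704, 0.218], 'orientation': [-0.0, 0.118, 0.993, -0.001], 'contact_force': [0.072, 0.47, -0.508], 'moment': [-0.048, 0.069, 0.015], 'grasp_force': 0.0, 'grip_width': 0.093}
scene 445.25277615238474 445.25277615238474 247.91956912494786 190.01632082040067 [[0.7345, 0.6784, -0.0167], [0.5249, -0.5837, -0.6195], [-0.43, 0.4462, -0.7848]] [-0.4623, -0.2662, 1.7655]
top 433.6169532989688 433.6169532989688 255.91388393775338 186.56350264514086 [[0.092, -0.9958, 0.0024], [-0.9689, -0.0901, -0.2305], [0.2298, 0.0189, -0.9731]] [-0.0215, 0.6044, 1.0875]
```

View pics/scene0.png

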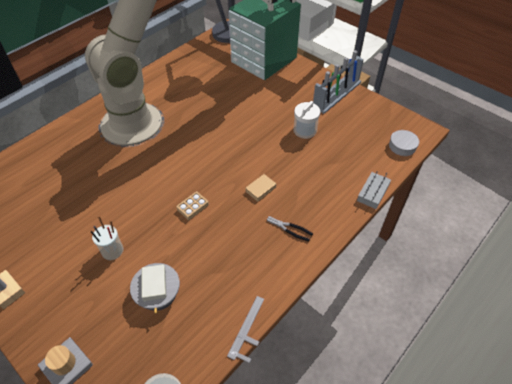

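View pics/top0.png

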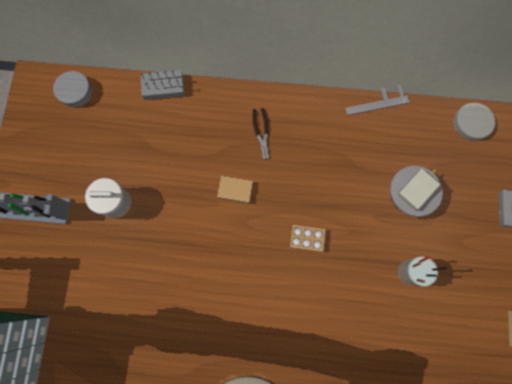

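The scene view shows the loaded tray at about (192,206), the empty tray at (261,187), the pliers at (290,229), the file jar at (107,242) and the stand at (155,286). The top view shows the loaded tray at (308,238), the empty tray at (235,189), the pliers at (262,135) and the file jar at (420,271). The arm is clear of both trays.

```bash
cat > h.py <<'E'
from plant import bot,cams
import cv2,numpy as np
def P(c,z=0.022):  # homography plane z -> pixel
    K=np.array([[c["fx"],0,c["cx"]],[0,c["fy"],c["cy"]],[0,0,1]])
    R,t=np.array(c["R"]),np.array(c["t"])
    return K@np.column_stack([R[:,0],R[:,1],R[:,2]*z+t])
def ray(c,uv,z):
    q=cv2.perspectiveTransform(np.float64(uv).reshape(-1,1,2),np.linalg.inv(P(c,z)));return q[:,0]
def rect(c,x0,y0,w,h,z=0.022,s=2000.):  # rectified: row up=+x, col right=-y ; x0,y0 = centre
    M=np.array([[0,-s,w/2+s*y0],[-s,0,h/2+s*x0],[0,0,1.]])@np.linalg.inv(P(c,z))
    return cv2.warpPerspective(c["img"],M,(w,h),flags=cv2.INTER_CUBIC)
E
python3 - <<'E'
from h import *
out=[]
for n,ps in(("top",[(308,238),(235,189)]),("scene",[(192,206),(261,187)])):
    c=cams.get_image(n);q=ray(c,ps,.022);print(n,q.round(4).tolist())
    if n=="top": Q=q
    out.append(np.hstack([rect(c,*p,300,260) for p in Q]))
im=np.vstack(out);cv2.imwrite("pics/rect.png",im[:,:,::-1])
hsv=cv2.cvtColor(im,cv2.COLOR_RGB2HSV)
for y,x in((130,20),(130,450),(60,20),(100,150)):print(hsv[y,x])
E
```

```text
top [[0.4857, -0.1185], [0.6029, 0.0926]]
scene [[0.4937, -0.1264], [0.6103, 0.0872]]
[ 12 156 134]
[ 17 115 178]
[ 13 159 133]
[135   3 197]
```

View pics/rect.png

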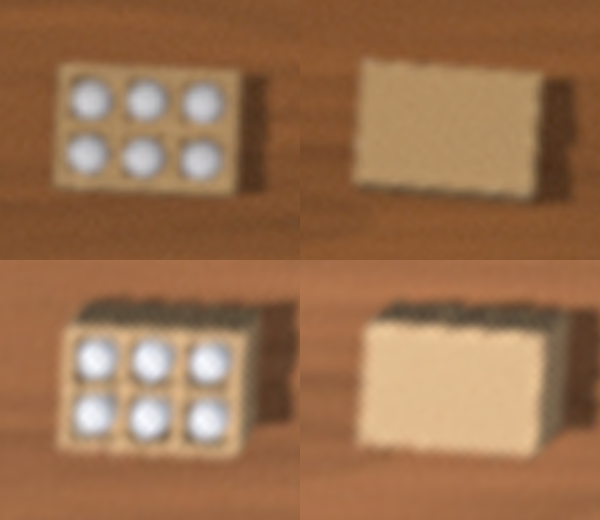

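The crops show both trays' top faces clearly. In the top view, the loaded tray spans about (56,64) to (243,194) and the empty tray about (356,60) to (543,200). Both lengths lie along -y with a yaw of a couple of degrees.

```bash
cat >> h.py <<'E'
def tray(n,p,z=0.022,loaded=False):
    c=cams.get_image(n);im=rect(c,*p,300,260,z)
    hsv=cv2.cvtColor(im,cv2.COLOR_RGB2HSV).astype(int)
    lab=cv2.cvtColor(im,cv2.COLOR_RGB2LAB)
    g=im[:,:,2] # blue: bench low, tray & silver high
    t,m=cv2.threshold(cv2.GaussianBlur(g,(5,5),0),0,255,cv2.THRESH_OTSU)
    if loaded: # threshold midway bench / beech
        t=(np.median(g[:30])+np.percentile(g[90:170,100:200],25))/2; m=((g>t)*255).astype(np.uint8)
    m=cv2.morphologyEx(m,cv2.MORPH_CLOSE,np.ones((25,25)));m=cv2.morphologyEx(m,cv2.MORPH_OPEN,np.ones((25,25)))
    k=max(cv2.findContours(m,0,1)[0],key=cv2.contourArea)
    (u,v),(w,h),a=cv2.minAreaRect(k)
    if w<h:w,h,a=h,w,a-90
    if a>90:a-=180
    x,y=p[0]-(v-130)/2000,p[1]-(u-150)/2000
    return round(x,4),round(y,4),"yaw(len from -y, deg)",round(-a,2),"size",round(w/2,1),round(h/2,1),t
E
python3 - <<'E'
from h import *
for n in("top","scene"):
    for p,l in(((.4857,-.1185),True),((.6029,.0926),False)):print(n,tray(n,p,loaded=l),tray(n,p))
E
```

```text
top (0.4863, -0.1165, 'yaw(len from -y, deg)', -2.33, 'size', 90.9, 63.0, np.float64(72.0)) (0.4854, -0.116, 'yaw(len from -y, deg)', -2.01, 'size', 76.5, 49.0, 104.0)
top (0.6041, 0.0944, 'yaw(len from -y, deg)', -4.62, 'size', 91.2, 63.7, 71.0) (0.6042, 0.0945, 'yaw(len from -y, deg)', -4.53, 'size', 91.1, 63.4, 71.0)
scene (0.4852, -0.1191, 'yaw(len from -y, deg)', -2.53, 'size', 91.9, 63.1, np.float64(99.0)) (0.4867, -0.1196, 'yaw(len from -y, deg)', -1.4, 'size', 86.2, 55.9, 122.0)
scene (0.6036, 0.092, 'yaw(len from -y, deg)', -3.12, 'size', 90.8, 63.0, 105.0) (0.6037, 0.0918, 'yaw(len from -y, deg)', -3.49, 'size', 90.9, 62.7, 105.0)
```

Emit:
arm_command:
  rows:
    - [-0.94, -0.82, 0, 0, 0, 0]
    - [-0.94, -0.82, 0, 0, 0, 0]
    - [-0.94, -0.82, 0, 0, 0, 0]
  jaw: 1

```text
time: 0.98
position: [0.2462, 0.5991, 0.2192]
orientation: [0.001, 0.121, 0.993, -0.001]
contact_force: [0.4, 0.8, 1.0]
grip_width: 0.0927
grasp_force: 0.0
```

Emit:
arm_command:
  rows:
    - [-0.94, -0.82, 0, 0, 0, 0]
    - [-0.94, -0.82, 0, 0, 0, 0]
    - [-0.94, -0.82, 0, 0, 0, 0]

```text
time: 1.35
position: [0.3172, 0.4981, 0.2191]
orientation: [0.001, 0.121, 0.993, -0.001]
contact_force: [-1.0, 0.8, -0.1]
grip_width: 0.0931
grasp_force: 0.0
```

Emit:
arm_command:
  rows:
    - [-0.94, -0.82, 0, 0, 0, 0]
    - [-0.94, -0.82, 0, 0, 0, 0]
    - [-0.94, -0.82, 0, 0, 0, 0]

```text
time: 1.72
position: [0.3888, 0.3971, 0.2189]
orientation: [0.001, 0.121, 0.993, -0.0]
contact_force: [-0.5, 0.6, 0.4]
grip_width: 0.0932
grasp_force: 0.0
```

Emit:
arm_command:
  rows:
    - [-0.94, -0.82, 0, 0, 0, 0]
    - [-0.94, -0.82, 0, 0, 0, 0]
    - [-0.94, -0.82, 0, 0, 0, 0]

```text
time: 2.1
position: [0.4608, 0.296, 0.2188]
orientation: [0.001, 0.12, 0.993, -0.0]
contact_force: [-0.8, 0.9, -1.4]
grip_width: 0.0932
grasp_force: 0.0
```

Emit:
arm_command:
  rows:
    - [-0.94, -0.82, 0, 0, 0, 0]
    - [-0.94, -0.82, 0, 0, 0, 0]
    - [-0.94, -0.82, 0, 0, 0, 0]

```text
time: 2.48
position: [0.5329, 0.1946, 0.2187]
orientation: [0.001, 0.12, 0.993, -0.0]
contact_force: [-0.4, 1.3, 0.5]
grip_width: 0.0929
grasp_force: 0.0
```

Emit:
arm_command:
  rows:
    - [0, 0, 0, 0, 0, 0.44]
    - [0, 0, 0, 0, 0, 0.44]
    - [0, 0, 0, 0, 0, 0.44]
    - [0, 0, 0, 0, 0, 0.44]

```text
time: 2.98
position: [0.5297, 0.2005, 0.2186]
orientation: [-0.0, 0.448, 0.894, 0.001]
contact_force: [0.2, 0.5, -0.1]
grip_width: 0.0929
grasp_force: 0.0
```

Emit:
arm_command:
  rows:
    - [0, 0, 0, 0, 0, 0.44]
    - [0, 0, 0, 0, 0, 0.44]
    - [0, 0, 0, 0, 0, 0.44]
    - [0, 0, 0, 0, 0, 0.44]

```text
time: 3.48
position: [0.5296, 0.2005, 0.2185]
orientation: [-0.001, 0.724, 0.69, 0.0]
contact_force: [0.4, -0.1, 1.1]
grip_width: 0.0928
grasp_force: 0.0
```

```bash
cat >> h.py <<'E'
from scipy.spatial.transform import Rotation as Ro
def pose():
    s=bot.sense();w,x,y,z=s["orientation"];return np.array(s["position"]),Ro.from_quat([x,y,z,w]),s
def R0(yaw,tilt=0):
    a=np.radians(yaw);y=np.array([np.cos(a),np.sin(a),0]);z=np.array([0,0,-1.])
    return Ro.from_matrix(np.column_stack([np.cross(y,z),y,z]))*Ro.from_euler('y',tilt,degrees=True)
def go(pos,yaw,tilt=0,grasp=False):
    p,R,s=pose();T=R0(yaw,tilt);pos=np.array(pos,float)
    if grasp: pos=pos+T.apply([0,0,.019])
    print("shift",(R.inv().apply(pos-p)*10).round(3),"turn",((R.inv()*T).as_rotvec()/(np.pi/2)).round(3),"rows>=",round(max(np.linalg.norm(pos-p)/.0625,np.degrees((R.inv()*T).magnitude())/10.7),1),"joints",np.round(s["joint_positions"],2),"t",s["time"])
E
```

Emit:
arm_command:
  rows:
    - [-1, 0, 0, 0, 0, 0]
    - [-1, 0, 0, 0, 0, 0]

```text
time: 3.72
position: [0.5253, 0.0984, 0.2185]
orientation: [-0.0, 0.722, 0.691, 0.0]
contact_force: [0.8, -0.2, -0.6]
grip_width: 0.0929
grasp_force: 0.0
```

Emit:
arm_command:
  rows:
    - [-1, 0, 0, 0, 0, 0]
    - [-1, 0, 0, 0, 0, 0]

```text
time: 3.98
position: [0.5213, -0.0024, 0.2188]
orientation: [-0.0, 0.723, 0.691, 0.0]
contact_force: [0.2, 0.6, 0.5]
grip_width: 0.0932
grasp_force: 0.0
```

Emit:
arm_command:
  rows:
    - [0, 0, 0, 0, 0.5, 0]
    - [0, 0, 0, 0, 0.5, 0]
    - [0, 0, 0, 0, 0.5, 0]
    - [0, 0, 0, 0, 0.5, 0]
    - [0, 0, 0, 0, 0.5, 0]

```text
time: 4.6
position: [0.5219, -0.0029, 0.2179]
orientation: [-0.266, 0.668, 0.636, 0.278]
contact_force: [-0.7, 0.5, -1.2]
grip_width: 0.0935
grasp_force: 0.0
```

```bash
python3 -c "
from h import *
p,R,s=pose();print(p.round(3),R.as_matrix()[:,2].round(3),np.round(s['joint_positions'],2));go([.53,0,.22],-2.4,-45)"
```

```text
[ 0.522 -0.003  0.218] [ 0.033  0.71  -0.704] [ 0.32  0.55  0.04  2.06 -0.91  1.07  0.98]
shift [0.038 0.079 0.008] turn [-1.000e-03 -1.003e+00 -5.000e-03] rows>= 8.4 joints [ 0.32  0.55  0.04  2.06 -0.91  1.07  0.98] t 4.6
```

Emit:
arm_command:
  rows:
    - [0, 0, 0, 0, -0.5, 0]
    - [0, 0, 0, 0, -0.5, 0]
    - [0, 0, 0, 0, -0.5, 0]
    - [0, 0, 0, 0, -0.5, 0]
    - [0, 0, 0, 0, -0.5, 0]

```text
time: 5.22
position: [0.5222, 0.0044, 0.219]
orientation: [0.001, 0.72, 0.694, 0.0]
contact_force: [-0.5, -0.4, 0.0]
grip_width: 0.093
grasp_force: 0.0
```

Emit:
arm_command:
  rows:
    - [0, 0, 0, 0, -0.5, 0]
    - [0, 0, 0, 0, -0.5, 0]
    - [0, 0, 0, 0, -0.5, 0]
    - [0, 0, 0, 0, -0.5, 0]
    - [0, 0, 0, 0, -0.5, 0]

```text
time: 5.85
position: [0.5217, 0.0028, 0.2162]
orientation: [0.266, 0.665, 0.641, -0.277]
contact_force: [0.4, 0.1, 0.7]
grip_width: 0.0927
grasp_force: 0.0
```

```bash
python3 -c "
from h import *
p,R,s=pose();print(p.round(3),R.as_matrix()[:,2].round(3),np.round(s['joint_positions'],2));go([.4858,-.118,.1],-2.4)"
```

```text
[0.522 0.003 0.216] [-0.028 -0.709 -0.705] [-1.02  0.7   0.78  2.05  0.35  0.88 -0.6 ]
shift [-0.036 -0.311  1.685] turn [-0.     0.502  0.003] rows>= 4.2 joints [-1.02  0.7   0.78  2.05  0.35  0.88 -0.6 ] t 5.85
```

Emit:
arm_command:
  rows:
    - [0, 0, 0, 0, 0.5, 0]
    - [0, 0, 0, 0, 0.5, 0]
    - [0, 0, 0, 0, 0.5, 0]
    - [0, 0, 0, 0, 0.5, 0]
    - [0, 0, 0, 0, 0.5, 0]

```text
time: 6.48
position: [0.5215, -0.007, 0.2215]
orientation: [0.0, 0.726, 0.687, 0.004]
contact_force: [0.2, 1.0, -0.7]
grip_width: 0.0926
grasp_force: 0.0
```

Emit:
arm_command:
  rows:
    - [-1, -0.35, 0, 0, 0, 0]
    - [-1, -0.35, 0.5, 0, 0, 0]
    - [-1, -0.35, 0.9, 0, 0, 0]

```text
time: 6.85
position: [0.481, -0.1046, 0.1297]
orientation: [0.002, 0.726, 0.688, 0.002]
contact_force: [0.3, 0.6, 0.7]
grip_width: 0.0928
grasp_force: 0.0
```

```bash
python3 -c "
from h import *
p,R,s=pose();print(R.as_matrix()[:,1].round(3));go([.4858,-.118,.06],-2.4)"
```

```text
[ 0.999 -0.053  0.005]
shift [-0.132  0.051  0.697] turn [ 0.003 -0.    -0.007] rows>= 1.1 joints [-0.11  0.48  0.29  2.22 -0.3   0.47  0.36] t 6.85
```

Emit:
arm_command:
  rows:
    - [-0.13, 0.05, 0.2, 0.003, 0, -0.007]
    - [-0.13, 0.05, 0.5, 0.003, 0, -0.007]
    - [-0.13, 0.05, 0.7, 0.003, 0, -0.007]
    - [-0.13, 0.05, 0.7, 0.003, 0, -0.007]

```text
time: 7.35
position: [0.4857, -0.115, 0.0588]
orientation: [-0.002, 0.72, 0.694, -0.001]
contact_force: [0.3, 0.2, 0.4]
grip_width: 0.0928
grasp_force: 0.0
```

```bash
python3 -c "
from h import *
go([.4858,-.118,.008],-2.4)"
```

```text
shift [-0.031  0.005  0.508] turn [-0.003 -0.001  0.003] rows>= 0.8 joints [-0.01  0.61  0.19  2.25 -0.35  0.32  0.44] t 7.35
```

Emit:
arm_command:
  rows:
    - [-0.03, 0, 0.25, 0, 0, 0]
    - [-0.03, 0, 0.5, 0, 0, 0]
    - [-0.03, 0, 0.5, 0, 0, 0]

```text
time: 7.72
position: [0.4855, -0.1178, 0.009]
orientation: [-0.002, 0.72, 0.694, -0.001]
contact_force: [-0.9, 0.4, 0.1]
grip_width: 0.0928
grasp_force: 0.0
```

Emit:
arm_command:
  rows:
    - [0, 0, 0, 0, 0, 0]
    - [0, 0, 0, 0, 0, 0]
    - [0, 0, 0, 0, 0, 0]
    - [0, 0, 0, 0, 0, 0]
  jaw: -0.2

```text
time: 8.22
position: [0.4858, -0.1176, 0.0091]
orientation: [-0.001, 0.72, 0.694, -0.001]
contact_force: [-0.6, 0.2, 7.2]
grip_width: 0.0609
grasp_force: 30.0
```

```bash
python3 -c "
from h import *
p,R,s=pose();print(p.round(4),R.as_matrix()[:,1].round(3),s['grip_width'],s['grasp_force'])
for n in('top','scene'):print(tray(n,(.4857,-.1185),loaded=True))"
```

```text
[ 0.4858 -0.1176  0.0091] [ 0.999 -0.036 -0.004] 0.06091579489744852 29.982812851667404
(0.5224, -0.1293, 'yaw(len from -y, deg)', -0.0, 'size', 127.5, 56.5, np.float64(128.5))
(0.4859, -0.1145, 'yaw(len from -y, deg)', -0.0, 'size', 142.0, 129.5, np.float64(61.0))
```

Emit:
arm_command:
  rows:
    - [0, 0, 0, 0, 0, 0]
    - [0, 0, 0, 0, 0, 0]
    - [0, 0, 0, 0, 0, 0]
    - [0, 0, -0.4, 0, 0, 0]
    - [0, 0, -0.8, 0, 0, 0]
  jaw: 1

```text
time: 8.95
position: [0.4854, -0.1178, 0.0891]
orientation: [-0.002, 0.72, 0.694, -0.002]
contact_force: [0.1, 0.8, 0.4]
grip_width: 0.0927
grasp_force: 0.0
```

Emit:
arm_command:
  rows:
    - [0.3, 0.2, 0, 0, 0, 0]
    - [0.9, 0.5, 0, 0, 0, 0]
    - [0.9, 0.5, 0, 0, 0, 0]

```text
time: 9.32
position: [0.5412, -0.0246, 0.0882]
orientation: [-0.002, 0.717, 0.697, -0.001]
contact_force: [-0.0, -0.2, -0.7]
grip_width: 0.0932
grasp_force: 0.0
```

Emit:
arm_command:
  rows:
    - [0.5, 0.3, 0, 0, 0, 0]
    - [0.95, 0.6, 0, 0, 0, 0]
    - [0.95, 0.6, 0, 0, 0, 0]

```text
time: 9.7
position: [0.6041, 0.0671, 0.0875]
orientation: [-0.002, 0.718, 0.696, -0.001]
contact_force: [-0.6, -0.7, -0.8]
grip_width: 0.093
grasp_force: 0.0
```

```bash
python3 -c "
from h import *
go([.604,.093,.008],-4)
for n in('top','scene'):print(tray(n,(.4857,-.1185),loaded=True))"
```

```text
shift [ 0.257 -0.006  0.795] turn [-0.002 -0.001  0.025] rows>= 1.3 joints [-0.41  0.65  0.32  1.99 -0.37  0.56  0.13] t 9.7
(0.4866, -0.1164, 'yaw(len from -y, deg)', -2.05, 'size', 92.7, 64.8, np.float64(65.5))
(0.4854, -0.1191, 'yaw(len from -y, deg)', -2.23, 'size', 93.7, 64.9, np.float64(93.5))
```

Emit:
arm_command:
  rows:
    - [0.25, 0, 0.1, 0, 0, 0.025]
    - [0.257, 0, 0.4, 0, 0, 0.025]
    - [0.257, 0, 0.7, 0, 0, 0.025]
    - [0.257, 0, 0.79, 0, 0, 0.025]
    - [0.257, 0, 0.79, 0, 0, 0.025]

```text
time: 10.42
position: [0.6026, 0.0874, 0.0091]
orientation: [-0.002, 0.734, 0.679, -0.002]
contact_force: [0.9, 0.7, 0.2]
grip_width: 0.0931
grasp_force: 0.0
```

Emit:
arm_command:
  rows:
    - [0, 0, 0, 0, 0, 0]
    - [0, 0, 0, 0, 0, 0]
    - [0, 0, 0, 0, 0, 0]
    - [0, 0, 0, 0, 0, 0]
  jaw: -0.2

```text
time: 10.92
position: [0.6033, 0.089, 0.0095]
orientation: [-0.002, 0.733, 0.68, -0.001]
contact_force: [-0.5, 0.5, 3.8]
grip_width: 0.061
grasp_force: 30.0
```

Emit:
arm_command:
  rows:
    - [0, 0, -0.1, 0, 0, 0]
    - [0, 0, -0.4, 0, 0, 0]
    - [0, 0, -0.8, 0, 0, 0]
    - [0, 0, -0.8, 0, 0, 0]

```text
time: 11.42
position: [0.6051, 0.0889, 0.0923]
orientation: [-0.0, 0.733, 0.68, 0.0]
contact_force: [1.2, -0.1, -0.6]
grip_width: 0.0603
grasp_force: 30.0
```

```bash
python3 -c "
from h import *
go([.4858,-.118,.09],-2.1)"
```

```text
shift [-2.154 -1.033  0.02 ] turn [ 0.    -0.001 -0.025] rows>= 3.8 joints [-0.46  0.65  0.34  1.98 -0.39  0.57  0.07] t 11.425
```

Emit:
arm_command:
  rows:
    - [-0.4, -0.2, 0, 0, 0, -0.025]
    - [-0.9, -0.5, 0, 0, 0, -0.025]
    - [-0.95, -0.5, 0, 0, 0, -0.025]

```text
time: 11.8
position: [0.5432, -0.0058, 0.0892]
orientation: [-0.002, 0.722, 0.692, -0.003]
contact_force: [0.9, 0.2, -1.5]
grip_width: 0.0606
grasp_force: 30.0
```

Emit:
arm_command:
  rows:
    - [-0.4, -0.2, 0, 0, 0, 0]
    - [-0.9, -0.5, 0, 0, 0, 0]
    - [-0.95, -0.5, 0, 0, 0, 0]

```text
time: 12.18
position: [0.4906, -0.0983, 0.0895]
orientation: [-0.002, 0.722, 0.692, -0.003]
contact_force: [0.9, 0.3, -0.4]
grip_width: 0.0607
grasp_force: 30.0
```

Emit:
arm_command:
  rows:
    - [-0.15, 0, 0.1, 0, 0, 0]
    - [-0.2, 0, 0.2, 0, 0, 0]
    - [-0.2, 0, 0.2, 0, 0, 0]
    - [-0.2, 0, 0.2, 0, 0, 0]

```text
time: 12.68
position: [0.4924, -0.1144, 0.0695]
orientation: [-0.002, 0.719, 0.695, -0.002]
contact_force: [-0.0, -0.5, -0.6]
grip_width: 0.0601
grasp_force: 30.0
```

```bash
python3 -c "
from h import *
go([.4857,-.122,.042],-2.1);p,R,s=pose();print(p.round(4),R.as_matrix()[:,1].round(4))
c=cams.get_image('scene');cv2.imwrite('pics/a.png',cv2.resize(c['img'][150:270,120:280,::-1],(640,480),interpolation=2))"
```

```text
shift [-0.079 -0.063  0.275] turn [-0.003 -0.     0.001] rows>= 0.5 joints [-0.04  0.59  0.22  2.23 -0.36  0.36  0.45] t 12.675
[ 0.4924 -0.1144  0.0695] [ 0.9994 -0.0353 -0.0051]
```

View pics/a.png

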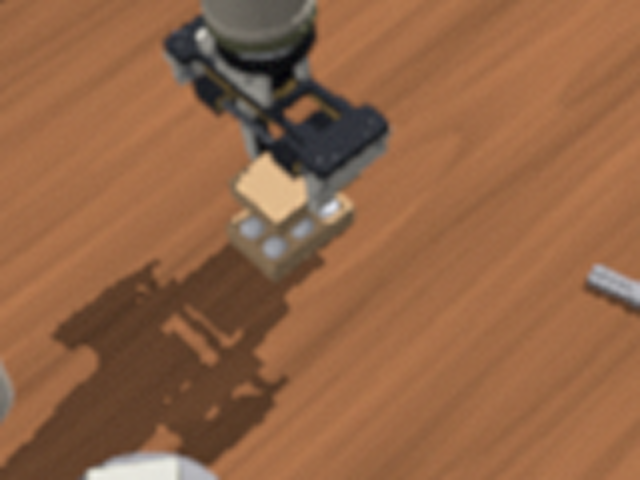

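The empty tray (crop about (275,190)) hangs level above the loaded tray (about (290,230)), whose blanks are all in place.

Emit:
arm_command:
  rows:
    - [-0.08, -0.063, 0.1, -0.003, 0, 0.001]
    - [-0.08, -0.063, 0.24, -0.003, 0, 0.001]
    - [-0.08, -0.063, 0.24, -0.003, 0, 0.001]
    - [-0.08, -0.063, 0.24, -0.003, 0, 0.001]

```text
time: 13.22
position: [0.4857, -0.1227, 0.0456]
orientation: [-0.0, 0.72, 0.694, 0.0]
contact_force: [0.1, 0.7, -0.2]
grip_width: 0.0607
grasp_force: 30.0
```

```bash
python3 -c "
from h import *
go([.4857,-.122,.0325],-2.1);p,R,s=pose();print(p.round(4),R.as_matrix()[:,1].round(4))"
```

```text
shift [ 0.007 -0.001  0.131] turn [-0.    -0.    -0.001] rows>= 0.2 joints [ 0.01  0.63  0.18  2.25 -0.38  0.29  0.48] t 13.225
[ 0.4857 -0.1227  0.0456] [ 9.993e-01 -3.760e-02 -1.000e-04]
```

Emit:
arm_command:
  rows:
    - [0.007, 0, 0.06, 0, 0, 0]
    - [0.007, 0, 0.12, 0, 0, 0]
    - [0.007, 0, 0.13, 0, 0, 0]
    - [0.007, 0, 0.13, 0, 0, 0]

```text
time: 13.72
position: [0.4855, -0.1223, 0.0325]
orientation: [-0.0, 0.72, 0.694, -0.0]
contact_force: [-0.2, -0.2, -0.1]
grip_width: 0.0606
grasp_force: 30.0
```

Emit:
arm_command:
  rows:
    - [0, 0, 0.008, 0, 0, 0]
    - [0, 0, 0.01, 0, 0, 0]

```text
time: 13.98
position: [0.4855, -0.1223, 0.0317]
orientation: [0.0, 0.72, 0.694, 0.0]
contact_force: [-0.5, 0.4, -0.4]
grip_width: 0.0609
grasp_force: 30.0
```

Emit:
arm_command:
  rows:
    - [0, 0, 0, 0, 0, 0]
    - [0, 0, 0, 0, 0, 0]
    - [0, 0, 0, 0, 0, 0]
    - [0, 0, -0.4, 0, 0, 0]
    - [0, 0, -0.8, 0, 0, 0]
  jaw: 1

```text
time: 14.6
position: [0.4851, -0.1223, 0.1123]
orientation: [-0.001, 0.72, 0.693, -0.0]
contact_force: [0.4, 0.3, -0.1]
grip_width: 0.0928
grasp_force: 0.0
```

Emit:
arm_command:
  rows:
    - [0.5, 0, -0.5, 0, 0, 0]
    - [1, 0, -1, 0, 0, 0]
    - [1, 0, -1, 0, 0, 0]

```text
time: 14.98
position: [0.4902, -0.0196, 0.2138]
orientation: [0.001, 0.719, 0.695, 0.002]
contact_force: [-0.2, 0.3, 0.4]
grip_width: 0.0928
grasp_force: 0.0
```

```bash
python3 -c "
from h import *
go([.4857,-.118,.1],-2.1,-45,True)
for n in('top','scene'):print(tray(n,(.4857,-.1185),z=.044))
o=[]
for n in('top','scene'): o.append(np.hstack([rect(cams.get_image(n),.4857,-.118,300,260,z) for z in (.022,.044)]))
cv2.imwrite('pics/b.png',np.vstack(o)[:,:,::-1])"
```

```text
shift [-1.122 -0.017  1.271] turn [ 0.003 -0.501  0.001] rows>= 4.2 joints [-0.4   0.35  0.43  2.15 -0.23  0.68  0.15] t 14.975
(0.4859, -0.103, 'yaw(len from -y, deg)', -90.0, 'size', 129.5, 119.0, 64.0)
(0.4856, -0.1194, 'yaw(len from -y, deg)', -1.64, 'size', 90.4, 62.8, 103.0)
```

View pics/b.png

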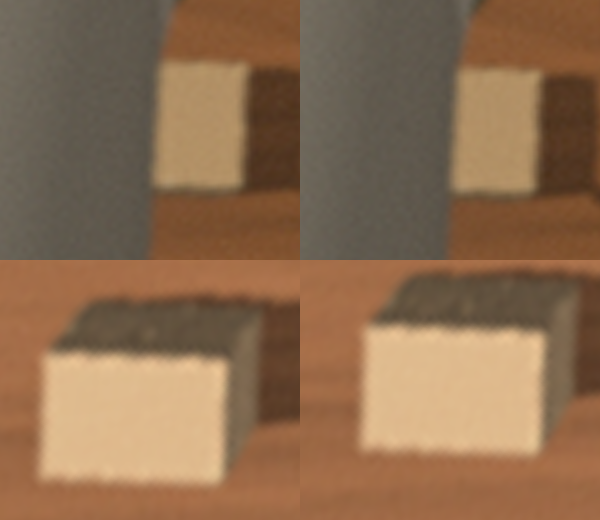

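The pair is closed. In the scene view at z=44 mm the top tray sits at (0.4856, -0.1194), against -0.1191 for the loaded tray, so the edges are flush. Next I tilt for the side grip.

Emit:
arm_command:
  rows:
    - [0, 0, 0, 0, -0.5, 0]
    - [0, 0, 0, 0, -0.5, 0]
    - [0, 0, 0, 0, -0.5, 0]
    - [0, 0, 0, 0, -0.5, 0]
    - [0, 0, 0, 0, -0.5, 0]

```text
time: 15.9
position: [0.4894, -0.0213, 0.2097]
orientation: [0.267, 0.663, 0.641, -0.279]
contact_force: [-0.1, 0.2, -0.3]
grip_width: 0.0931
grasp_force: 0.0
```

```bash
python3 -c "
from h import *
go([.4857+.003,-.118+.0707,.025+.0707],-2.1,-45,True)"
```

```text
shift [0.631 0.006 1.176] turn [-0.     0.005  0.002] rows>= 2.1 joints [-1.06  0.7   0.85  2.14  0.34  0.79 -0.58] t 15.9
```

Emit:
arm_command:
  rows:
    - [0.4, 0, 0.4, 0, 0.005, 0.002]
    - [0.63, 0, 0.9, 0, 0.005, 0.002]
    - [0.63, 0, 1, 0, 0.005, 0.002]
    - [0.63, 0, 1, 0, 0.005, 0.002]

```text
time: 16.4
position: [0.4879, -0.0503, 0.097]
orientation: [0.263, 0.668, 0.64, -0.274]
contact_force: [0.3, -0.1, 0.4]
grip_width: 0.0932
grasp_force: 0.0
```

```bash
python3 -c "
from h import *
go([.4857,-.118,.025],-2.1,-45,True);p,R,s=pose();print(R.as_matrix().round(3))"
```

```text
shift [0.024 0.007 1.178] turn [-0.002 -0.004 -0.004] rows>= 1.9 joints [-0.95  0.89  0.77  2.22  0.3   0.52 -0.64] t 16.4
[[ 0.032  0.999 -0.029]
 [ 0.711 -0.043 -0.702]
 [-0.703  0.001 -0.711]]
```

Emit:
arm_command:
  rows:
    - [0.02, 0, 0.3, 0, -0.004, -0.004]
    - [0.024, 0.007, 0.7, -0.002, -0.004, -0.004]
    - [0.024, 0.007, 0.9, -0.002, -0.004, -0.004]
    - [0.024, 0.007, 0.9, -0.002, -0.004, -0.004]

```text
time: 16.9
position: [0.4871, -0.1105, 0.0316]
orientation: [0.266, 0.665, 0.642, -0.275]
contact_force: [-0.4, 0.0, -0.0]
grip_width: 0.0932
grasp_force: 0.0
```

```bash
python3 -c "
from h import *
go([.4857,-.118,.025],-2.1,-45,True);p,R,s=pose();print(R.as_matrix().round(3))"
```

```text
shift [-0.007 -0.011  0.29 ] turn [ 0.001 -0.001  0.   ] rows>= 0.5 joints [-0.84  1.04  0.76  2.27  0.33  0.29 -0.66] t 16.9
[[ 0.025  0.999 -0.024]
 [ 0.708 -0.035 -0.706]
 [-0.706  0.001 -0.708]]
```

Emit:
arm_command:
  rows:
    - [-0.007, -0.01, 0.15, 0, 0, 0]
    - [-0.007, -0.01, 0.28, 0, 0, 0]
    - [-0.007, -0.01, 0.29, 0, 0, 0]
    - [-0.007, -0.01, 0.29, 0, 0, 0]

```text
time: 17.4
position: [0.4853, -0.1305, 0.0109]
orientation: [0.266, 0.664, 0.642, -0.274]
contact_force: [0.0, 0.2, 0.4]
grip_width: 0.0931
grasp_force: 0.0
```

```bash
python3 -c "
from h import *
go([.4857,-.118,.025],-2.1,-45,True)"
```

```text
shift [-0.011 -0.001  0.002] turn [ 0.002 -0.001  0.001] rows>= 0.0 joints [-0.81  1.09  0.77  2.28  0.34  0.22 -0.66] t 17.4
```

Close on the pair and lift.

Emit:
arm_command:
  rows:
    - [0, 0, 0, 0, 0, 0]
    - [0, 0, 0, 0, 0, 0]
    - [0, 0, 0, 0, 0, 0]
    - [0, 0, 0, 0, 0, 0]
  jaw: -0.2

```text
time: 17.9
position: [0.4851, -0.1308, 0.0106]
orientation: [0.266, 0.664, 0.643, -0.274]
contact_force: [-0.4, 0.4, -0.0]
grip_width: 0.061
grasp_force: 30.0
```

Emit:
arm_command:
  rows:
    - [0.05, 0, -0.05, 0, 0, 0]
    - [0.15, 0, -0.15, 0, 0, 0]
    - [0.3, 0, -0.2, 0, 0, 0]
    - [0.4, 0, -0.2, 0, 0, 0]
    - [0.5, 0, -0.25, 0, 0, 0]

```text
time: 18.52
position: [0.4821, -0.0915, 0.005]
orientation: [0.271, 0.667, 0.632, -0.286]
contact_force: [9.1, -47.8, 62.7]
grip_width: 0.0609
grasp_force: 45.8
```

```bash
python3 -c "
from h import *
go([.5,-.02,.14],-2.1,-45,True)
c=cams.get_image('scene');cv2.imwrite('pics/c.png',cv2.resize(c['img'][130:250,120:280,::-1],(640,480),interpolation=2))"
```

```text
shift [-0.474  0.143 -1.265] turn [-0.008  0.015 -0.008] rows>= 2.2 joints [-0.87  1.1   0.73  2.25  0.29  0.31 -0.71] t 18.525
```

View pics/c.png

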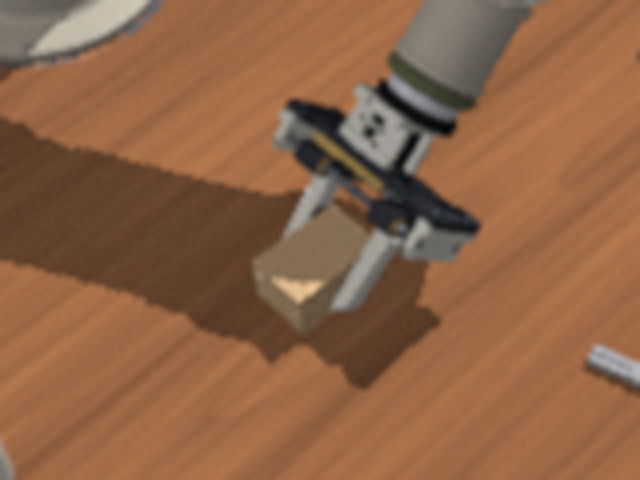

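The pair is still closed and gripped at about (310,265). I got the sign of tool x wrong and pushed it into the bench (63 N vertical, below the wrist limit), so I am relieving that now.

Emit:
arm_command:
  rows:
    - [-0.1, 0, -0.1, 0, 0, 0]
    - [-0.12, 0, -0.12, 0, 0, 0]
    - [-0.12, 0, -0.12, 0, 0, 0]

```text
time: 18.95
position: [0.4872, -0.0761, 0.009]
orientation: [0.265, 0.664, 0.644, -0.274]
contact_force: [-0.4, 0.2, -2.3]
grip_width: 0.061
grasp_force: 30.0
```

```bash
python3 -c "
from h import *
p,R,s=pose();print(R.as_matrix().round(3), s['moment'])
go([.4857,-.083,.025],-2.1,-45,True)
c=cams.get_image('scene');print(tray('scene',(.4857,-.083),z=.044))
cv2.imwrite('pics/d.png',cv2.resize(c['img'][150:230,150:250,::-1],(800,600),interpolation=2))"
```

```text
[[ 0.022  1.    -0.022]
 [ 0.709 -0.031 -0.704]
 [-0.704 -0.    -0.71 ]] [1.04269137 0.07538771 0.00683708]
shift [-0.163 -0.014  0.125] turn [ 0.002 -0.002  0.003] rows>= 0.3 joints [-0.88  1.07  0.72  2.25  0.3   0.32 -0.69] t 18.95
(0.528, -0.05, 'yaw(len from -y, deg)', -0.0, 'size', 84.0, 45.5, 96.0)
```

View pics/d.png

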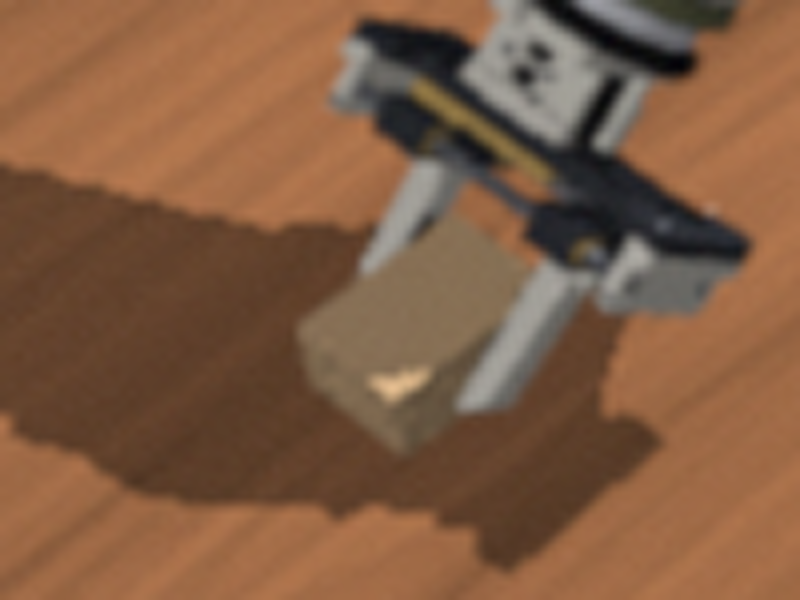

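The pair looks closed and flush in the grip, just off the bench. The top-face corners are at about (300,330), (450,212), (535,270) and (405,398) in the crop. Next I check where it sits in the fingers.

```bash
python3 -c "
from h import *
c=cams.get_image('scene');k=np.array([(300,330),(450,212),(535,270),(405,398)])/8+150
q=ray(c,k,.046);print(q.round(4),q.mean(0).round(4),np.linalg.norm(q-np.roll(q,1,0),axis=1).round(3))
p,R,s=pose();print('grasp pt',R.apply([0,0,-.019])+p, s['contact_force'])"
```

```text
[[ 0.4525 -0.105 ]
 [ 0.4528 -0.0182]
 [ 0.5027 -0.0165]
 [ 0.5111 -0.1001]] [ 0.4798 -0.0599] [0.059 0.087 0.05  0.084]
grasp pt [ 0.48729691 -0.06357645  0.02255841] [-0.00484056 -0.90550031 -3.19834827]
```

```bash
python3 -c "
from h import *
go([.495,-.03,.10],-2.1,-45,True)"
```

```text
shift [-0.307  0.065 -0.787] turn [ 0.002 -0.002  0.002] rows>= 1.4 joints [-0.88  1.07  0.72  2.25  0.3   0.32 -0.69] t 19.1
```

Emit:
arm_command:
  rows:
    - [-0.1, 0.01, -0.1, 0, 0, 0]
    - [-0.2, 0.04, -0.4, 0, 0, 0]
    - [-0.3, 0.065, -0.7, 0, 0, 0]
    - [-0.3, 0.065, -0.79, 0, 0, 0]

```text
time: 19.6
position: [0.495, -0.0429, 0.0885]
orientation: [0.266, 0.665, 0.642, -0.273]
contact_force: [0.1, 0.8, -3.2]
grip_width: 0.0608
grasp_force: 30.0
```

Emit:
arm_command:
  rows:
    - [0, 0, 0, 0, 0.08, 0]
    - [0, 0, 0, 0, 0.18, 0]
    - [0, 0, 0, 0, 0.28, 0]
    - [0, 0, 0, 0, 0.38, 0]
    - [0, 0, 0, 0, 0.48, 0]

```text
time: 20.23
position: [0.4925, -0.0443, 0.0846]
orientation: [0.026, 0.719, 0.694, -0.032]
contact_force: [0.5, -0.2, -4.3]
grip_width: 0.0608
grasp_force: 30.0
```

Emit:
arm_command:
  rows:
    - [0, 0, 0, 0, 0.1, 0]
    - [0, 0, 0, 0, 0.2, 0]
    - [0, 0, 0, 0, 0.3, 0]
    - [0, 0, 0, 0, 0.4, 0]
    - [0, 0, 0, 0, 0.48, 0]

```text
time: 20.85
position: [0.4931, -0.0438, 0.0848]
orientation: [-0.216, 0.685, 0.661, 0.218]
contact_force: [-0.8, 0.6, -5.1]
grip_width: 0.0609
grasp_force: 30.0
```

```bash
python3 -c "
from h import *
go([.495,-.02,.06],-2.1,45,True)
c=cams.get_image('scene');cv2.imwrite('pics/e.png',cv2.resize(c['img'][110:230,140:300,::-1],(640,480),interpolation=2))"
```

```text
shift [0.079 0.014 0.528] turn [-0.005  0.102 -0.002] rows>= 0.9 joints [ 0.8   0.78 -0.66  2.12 -0.32  0.54  0.51] t 20.85
```

View pics/e.png

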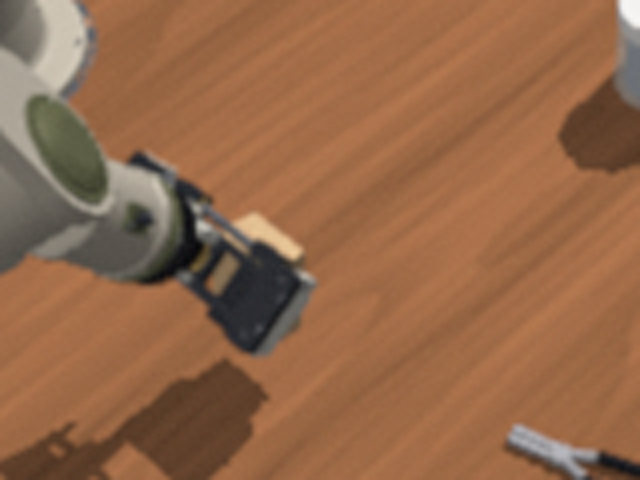

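The held pair's end shows at (265,235), hidden mostly by the gripper. The bench below is clear. I finish the turn to vertical and lower it.

Emit:
arm_command:
  rows:
    - [0.03, 0, 0.1, 0, 0.06, 0]
    - [0.06, 0.01, 0.3, -0.005, 0.1, 0]
    - [0.08, 0.014, 0.5, -0.005, 0.1, 0]
    - [0.08, 0.014, 0.53, -0.005, 0.1, 0]

```text
time: 21.4
position: [0.4941, -0.0059, 0.0443]
orientation: [-0.265, 0.668, 0.641, 0.271]
contact_force: [-0.2, 0.7, -2.6]
grip_width: 0.0609
grasp_force: 30.0
```

```bash
python3 -c "
from h import *
p,R,s=pose();print(R.as_matrix().round(3),s['contact_force'])
q=R.apply([0,0,-.019])+p;print(q)
go([q[0],q[1],q[2]-.01],-2.1,45,True)"
```

```text
[[ 0.032  0.999  0.022]
 [ 0.712 -0.038  0.701]
 [ 0.701 -0.007 -0.713]] [-0.17021259  0.65182787 -2.5792455 ]
[ 0.49366922 -0.01925129  0.05786413]
shift [-0.069  0.001  0.071] turn [-0.002  0.005 -0.004] rows>= 0.2 joints [ 0.85  0.95 -0.75  2.13 -0.37  0.47  0.59] t 21.4
```

Emit:
arm_command:
  rows:
    - [-0.04, 0, 0.04, 0, 0.004, -0.003]
    - [-0.07, 0, 0.07, 0, 0.004, -0.003]
    - [-0.08, 0, 0.08, 0, 0.004, -0.003]
    - [-0.08, 0, 0.08, 0, 0.004, -0.003]

```text
time: 21.9
position: [0.4955, -0.0066, 0.0355]
orientation: [-0.265, 0.665, 0.642, 0.275]
contact_force: [-1.4, -1.6, 6.6]
grip_width: 0.0611
grasp_force: 30.0
```

Emit:
arm_command:
  rows:
    - [-0.01, 0, 0.01, 0, 0, 0]
    - [-0.014, 0, 0.014, 0, 0, 0]
    - [-0.014, 0, 0.014, 0, 0, 0]

```text
time: 22.28
position: [0.4955, -0.0058, 0.0351]
orientation: [-0.265, 0.664, 0.642, 0.275]
contact_force: [-3.7, -7.7, 23.8]
grip_width: 0.0606
grasp_force: 30.0
```

Emit:
arm_command:
  rows:
    - [0.01, 0, -0.01, 0, 0, 0]
    - [0.012, 0, -0.012, 0, 0, 0]

```text
time: 22.52
position: [0.4956, -0.0063, 0.0351]
orientation: [-0.265, 0.665, 0.642, 0.275]
contact_force: [-0.6, -1.0, 7.5]
grip_width: 0.0607
grasp_force: 30.0
```

```bash
python3 -c "
from h import *
c=cams.get_image('scene');d=cams.get_image('top')
for k in(c,d):
    X=np.array([.495,-.02,.045]);q=np.array(k['R'])@X+k['t'];u=k['fx']*q[0]/q[2]+k['cx'];v=k['fy']*q[1]/q[2]+k['cy'];k['c']=(int(u),int(v));print(u,v)
f=lambda k:cv2.resize(k['img'][k['c'][1]-40:k['c'][1]+40,k['c'][0]-32:k['c'][0]+32,::-1],(400,500),interpolation=2)
cv2.imwrite('pics/f.png',np.hstack([f(c),f(d)]));print(pose()[2]['contact_force'])"
```

```text
214.5541119959289 183.36174092950253
272.42841982407117 230.11489372424438
[-0.87178226 -1.50061666  9.78341055]
```

View pics/f.png

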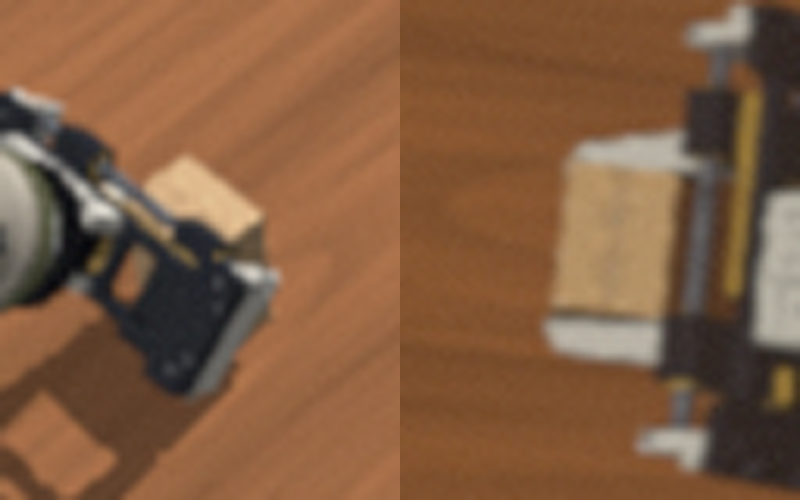

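The pair stands upright: in the top view its square end face spans (560–680, 160–315), with the seam at about x=615 and no tilt visible. Open and back off along the fingers.

Emit:
arm_command:
  rows:
    - [0, 0, 0, 0, 0, 0]
    - [0, 0, 0, 0, 0, 0]
    - [0, 0, 0, 0, 0, 0]
    - [0, 0, 0, 0, 0, 0]
  jaw: 1

```text
time: 23.12
position: [0.4954, -0.0066, 0.034]
orientation: [-0.265, 0.665, 0.642, 0.274]
contact_force: [0.1, -0.1, 0.1]
grip_width: 0.092
grasp_force: 0.0
```

Emit:
arm_command:
  rows:
    - [0, 0, -0.2, 0, 0, 0]
    - [0, 0, -0.5, 0, 0, 0]
    - [0, 0, -1, 0, 0, 0]

```text
time: 23.5
position: [0.4922, -0.0767, 0.1053]
orientation: [-0.266, 0.664, 0.642, 0.274]
contact_force: [0.7, -0.1, -0.3]
grip_width: 0.0928
grasp_force: 0.0
```

Emit:
arm_command:
  rows:
    - [0, 0, -0.5, 0, 0, 0]
    - [0, 0, -1, 0, 0, 0]

```text
time: 23.75
position: [0.4901, -0.1486, 0.1771]
orientation: [-0.265, 0.665, 0.642, 0.274]
contact_force: [0.6, -0.2, -0.6]
grip_width: 0.0927
grasp_force: 0.0
```

```bash
python3 -c "
from h import *
d=cams.get_image('top')
k=np.array([(570,160),(680,165),(670,315),(553,308)])-[400,0];k=k/6.25+[240,190]
print(ray(d,k,.089).round(4),ray(d,k,.089).mean(0))
im=rect(d,.495,-.02,300,260,.089);cv2.imwrite('pics/g.png',np.hstack([im,rect(cams.get_image('scene'),.495,-.02,300,260,.089)])[:,:,::-1])
p,R,s=pose();print(p)"
```

```text
[[ 5.253e-01 -2.200e-03]
 [ 5.274e-01 -4.760e-02]
 [ 4.653e-01 -4.830e-02]
 [ 4.637e-01 -5.000e-04]] [ 0.49542423 -0.02465939]
[ 0.49208306 -0.15190136  0.17808962]
```

View pics/g.png

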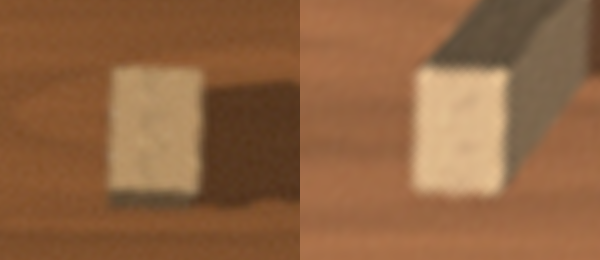

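The pair stands free on its end edge, closed and upright. The end face is at (110–203, 66–190) in the left view, which puts its centre at (0.4955, -0.0245). I swing to the other side and regrip.

Emit:
arm_command:
  rows:
    - [0, 0, 0, 0, -0.5, 0]
    - [0, 0, 0, 0, -0.5, 0]
    - [0, 0, 0, 0, -0.5, 0]
    - [0, 0, 0, 0, -0.5, 0]
    - [0, 0, 0, 0, -0.5, 0]

```text
time: 24.48
position: [0.4908, -0.1437, 0.1763]
orientation: [0.002, 0.717, 0.697, -0.001]
contact_force: [0.8, -0.5, 0.3]
grip_width: 0.0927
grasp_force: 0.0
```

Emit:
arm_command:
  rows:
    - [1, 0, -0.5, 0, 0, 0]
    - [1, 0, -0.5, 0, 0, 0]
    - [1, 0, -0.5, 0, 0, 0]

```text
time: 24.85
position: [0.4944, -0.0431, 0.2266]
orientation: [0.001, 0.717, 0.697, 0.0]
contact_force: [-0.7, -0.5, -1.0]
grip_width: 0.0932
grasp_force: 0.0
```

Emit:
arm_command:
  rows:
    - [1, 0, 0, 0, -0.1, 0]
    - [1, 0, 0, 0, -0.2, 0]
    - [1, 0, 0, 0, -0.3, 0]
    - [1, 0, 0, 0, -0.4, 0]
    - [1, 0, 0, 0, -0.5, 0]

```text
time: 25.48
position: [0.4975, 0.0529, 0.2249]
orientation: [0.269, 0.663, 0.641, -0.278]
contact_force: [-0.2, -0.3, -0.0]
grip_width: 0.0928
grasp_force: 0.0
```

```bash
python3 -c "
from h import *
p,R,s=pose();print(p,R.as_matrix().round(3))
go([.4955+.003,-.0245+.0849,.0455+.0849],-2.1,-45,True)"
```

```text
[0.49751088 0.05292927 0.22494522] [[ 0.023  0.999 -0.023]
 [ 0.701 -0.033 -0.713]
 [-0.713 -0.    -0.701]]
shift [0.729 0.007 0.799] turn [0.002 0.006 0.002] rows>= 1.7 joints [-0.55  0.56 -0.11  2.    0.68  1.26 -1.14] t 25.475
```

Emit:
arm_command:
  rows:
    - [0.4, 0, 0.3, 0.002, 0.006, 0.002]
    - [0.73, 0.007, 0.6, 0.002, 0.006, 0.002]
    - [0.73, 0.007, 0.8, 0.002, 0.006, 0.002]
    - [0.73, 0.007, 0.8, 0.002, 0.006, 0.002]

```text
time: 25.98
position: [0.4972, 0.0445, 0.1172]
orientation: [0.263, 0.667, 0.64, -0.276]
contact_force: [0.4, 0.5, -0.1]
grip_width: 0.0932
grasp_force: 0.0
```

```bash
python3 -c "
from h import *
go([.4955,-.0245,.0455],-2.1,-45,True)"
```

```text
shift [0.014 0.015 1.185] turn [-0.003 -0.002 -0.001] rows>= 1.9 joints [-0.54  0.71 -0.1   2.07  0.75  1.07 -1.28] t 25.975
```

Emit:
arm_command:
  rows:
    - [0.014, 0.015, 0.3, -0.003, 0, 0]
    - [0.014, 0.015, 0.6, -0.003, 0, 0]
    - [0.014, 0.015, 0.9, -0.003, 0, 0]
    - [0.014, 0.015, 0.9, -0.003, 0, 0]

```text
time: 26.48
position: [0.4968, -0.0169, 0.0531]
orientation: [0.265, 0.667, 0.641, -0.273]
contact_force: [-0.2, 0.5, 0.2]
grip_width: 0.093
grasp_force: 0.0
```

```bash
python3 -c "
from h import *
go([.4955,-.0245,.0455],-2.1,-45,True)"
```

```text
shift [-0.002 -0.01   0.298] turn [ 0.    -0.003 -0.002] rows>= 0.5 joints [-0.49  0.81 -0.04  2.15  0.9   0.91 -1.39] t 26.475
```

Emit:
arm_command:
  rows:
    - [0, -0.01, 0.15, 0, -0.003, 0]
    - [0, -0.01, 0.29, 0, -0.003, 0]
    - [0, -0.01, 0.295, 0, -0.003, 0]

```text
time: 26.85
position: [0.495, -0.0364, 0.0309]
orientation: [0.266, 0.666, 0.641, -0.274]
contact_force: [0.4, 0.1, 0.2]
grip_width: 0.0931
grasp_force: 0.0
```

Emit:
arm_command:
  rows:
    - [0, 0, 0, 0, 0, 0]
    - [0, 0, 0, 0, 0, 0]
    - [0, 0, 0, 0, 0, 0]
    - [0, 0, 0, 0, 0, 0]
  jaw: -0.2

```text
time: 27.35
position: [0.4953, -0.0355, 0.0313]
orientation: [0.266, 0.666, 0.641, -0.274]
contact_force: [-0.9, 0.6, 2.5]
grip_width: 0.0609
grasp_force: 30.0
```

```bash
python3 -c "
from h import *
p,R,s=pose();q=R.apply([0,0,-.019])+p;print(q,s['contact_force'])
go(q+[.02,0,.06],-2.1,-45,True)"
```

```text
[ 0.49576782 -0.02209974  0.04474003] [-0.87680064  0.61225036  2.4978741 ]
shift [-0.418  0.201 -0.43 ] turn [ 0.002 -0.001 -0.001] rows>= 1.0 joints [-0.48  0.85 -0.01  2.17  0.96  0.86 -1.44] t 27.35
```

Emit:
arm_command:
  rows:
    - [-0.08, 0, -0.08, 0, 0, 0]
    - [-0.2, 0, -0.2, 0, 0, 0]
    - [-0.35, 0, -0.35, 0, 0, 0]
    - [-0.42, 0, -0.43, 0, 0, 0]

```text
time: 27.85
position: [0.4954, -0.035, 0.093]
orientation: [0.266, 0.666, 0.641, -0.273]
contact_force: [-0.0, 0.0, -2.3]
grip_width: 0.061
grasp_force: 30.0
```

Emit:
arm_command:
  rows:
    - [0, 0, 0, 0, 0.08, 0]
    - [0, 0, 0, 0, 0.18, 0]
    - [0, 0, 0, 0, 0.28, 0]
    - [0, 0, 0, 0, 0.38, 0]
    - [0, 0, 0, 0, 0.48, 0]

```text
time: 28.48
position: [0.4951, -0.0352, 0.0923]
orientation: [0.013, 0.719, 0.694, -0.01]
contact_force: [-1.1, -0.1, -3.8]
grip_width: 0.061
grasp_force: 30.0
```

Emit:
arm_command:
  rows:
    - [0, 0, 0, 0, 0.1, 0]
    - [0, 0, 0, 0, 0.2, 0]
    - [0, 0, 0, 0, 0.3, 0]
    - [0, 0, 0, 0, 0.4, 0]
    - [0, 0, 0, 0, 0.5, 0]

```text
time: 29.1
position: [0.4949, -0.0369, 0.0916]
orientation: [-0.254, 0.669, 0.645, 0.267]
contact_force: [-0.2, 0.5, -4.3]
grip_width: 0.0606
grasp_force: 30.0
```

```bash
python3 -c "
from h import *
go([.5,-.03,.045],-2.1,45,True)
p,R,s=pose();print(s['contact_force'],s['grip_width'],R.as_matrix()[:,0].round(3))"
```

```text
shift [-0.262  0.046  0.578] turn [0.002 0.02  0.001] rows>= 1.0 joints [ 1.06  1.   -1.07  2.09  0.17  0.58  0.03] t 29.1
[-0.2038657   0.54973633 -4.33312586] 0.060648496439450604 [0.025 0.728 0.685]
```

Emit:
arm_command:
  rows:
    - [-0.1, 0, 0.2, 0, 0.02, 0]
    - [-0.2, 0.03, 0.4, 0, 0.02, 0]
    - [-0.26, 0.046, 0.57, 0, 0.02, 0]
    - [-0.26, 0.046, 0.57, 0, 0.02, 0]

```text
time: 29.6
position: [0.5001, -0.0137, 0.0313]
orientation: [-0.264, 0.664, 0.643, 0.274]
contact_force: [0.9, 0.2, -1.8]
grip_width: 0.0607
grasp_force: 30.0
```

```bash
python3 -c "
from h import *
p,R,s=pose();q=R.apply([0,0,-.019])+p;print(q,s['contact_force'])
go([q[0],q[1],.027],-2.1,45,True)"
```

```text
[ 0.49961439 -0.02704212  0.04477298] [ 0.87819999  0.16745177 -1.84720117]
shift [-0.124  0.     0.126] turn [-0.001  0.003  0.003] rows>= 0.3 joints [ 1.    1.1  -1.    2.11  0.21  0.47  0.04] t 29.6
```

Emit:
arm_command:
  rows:
    - [-0.05, 0, 0.05, 0, 0.003, 0.003]
    - [-0.1, 0, 0.1, 0, 0.003, 0.003]
    - [-0.12, 0, 0.12, 0, 0.003, 0.003]
    - [-0.12, 0, 0.12, 0, 0.003, 0.003]

```text
time: 30.1
position: [0.5005, -0.0155, 0.0146]
orientation: [-0.266, 0.666, 0.64, 0.276]
contact_force: [-0.4, 0.2, -2.2]
grip_width: 0.0608
grasp_force: 30.0
```

Emit:
arm_command:
  rows:
    - [-0.01, 0, 0.01, 0, 0, 0]
    - [-0.02, 0, 0.02, 0, 0, 0]
    - [-0.02, 0, 0.02, 0, 0, 0]

```text
time: 30.48
position: [0.5005, -0.0154, 0.0118]
orientation: [-0.266, 0.666, 0.64, 0.276]
contact_force: [-0.2, 1.0, -2.0]
grip_width: 0.0608
grasp_force: 30.0
```

Emit:
arm_command:
  rows:
    - [-0.005, 0, 0.005, 0, 0, 0]
    - [-0.01, 0, 0.01, 0, 0, 0]
    - [-0.01, 0, 0.01, 0, 0, 0]

```text
time: 30.85
position: [0.5005, -0.0153, 0.0106]
orientation: [-0.266, 0.666, 0.64, 0.276]
contact_force: [-1.4, -1.0, -0.4]
grip_width: 0.0612
grasp_force: 30.0
```

Emit:
arm_command:
  rows:
    - [-0.005, 0, 0.005, 0, 0, 0]
    - [-0.01, 0, 0.01, 0, 0, 0]
    - [-0.01, 0, 0.01, 0, 0, 0]

```text
time: 31.22
position: [0.5005, -0.0153, 0.0102]
orientation: [-0.266, 0.666, 0.64, 0.276]
contact_force: [-4.0, -6.6, 13.3]
grip_width: 0.061
grasp_force: 30.0
```

Emit:
arm_command:
  rows:
    - [0.008, 0, -0.008, 0, 0, 0]
    - [0.008, 0, -0.008, 0, 0, 0]
    - [0.008, 0, -0.008, 0, 0, 0]
    - [0.008, 0, -0.008, 0, 0, 0]
    - [0.008, 0, -0.008, 0, 0, 0]
  jaw: 1

```text
time: 31.85
position: [0.5005, -0.0153, 0.0101]
orientation: [-0.266, 0.666, 0.64, 0.276]
contact_force: [0.0, -0.4, 0.1]
grip_width: 0.093
grasp_force: 0.0
```

Emit:
arm_command:
  rows:
    - [0, 0, -0.2, 0, 0, 0]
    - [0, 0, -0.5, 0, 0, 0]
    - [0, 0, -1, 0, 0, 0]

```text
time: 32.22
position: [0.4971, -0.0857, 0.0811]
orientation: [-0.267, 0.665, 0.64, 0.276]
contact_force: [0.8, -1.4, -0.2]
grip_width: 0.0934
grasp_force: 0.0
```

Emit:
arm_command:
  rows:
    - [0, 0, -0.5, 0, 0, 0]
    - [0, 0, -1, 0, 0, 0]

```text
time: 32.48
position: [0.4947, -0.158, 0.1525]
orientation: [-0.266, 0.666, 0.64, 0.276]
contact_force: [0.7, -0.3, -1.3]
grip_width: 0.0927
grasp_force: 0.0
```

Emit:
arm_command:
  rows:
    - [0, 0, 0, 0, -0.5, 0]
    - [0, 0, 0, 0, -0.5, 0]
    - [0, 0, 0, 0, -0.5, 0]
    - [0, 0, 0, 0, -0.5, 0]
    - [0, 0, 0, 0, -0.5, 0]

```text
time: 33.1
position: [0.4963, -0.1528, 0.1534]
orientation: [0.002, 0.718, 0.696, -0.0]
contact_force: [-0.2, -0.8, 0.4]
grip_width: 0.0929
grasp_force: 0.0
```

```bash
python3 -c "
from h import *
for n in('top','scene'):print(tray(n,(.4995,-.03),z=.044))
p,R,s=pose();print(p);go([.4995,-.03,.1],-2.1)"
```

```text
(0.5003, -0.0272, 'yaw(len from -y, deg)', -1.43, 'size', 90.7, 63.1, 70.0)
(0.5001, -0.03, 'yaw(len from -y, deg)', -1.59, 'size', 90.4, 62.2, 104.0)
[ 0.49549585 -0.1545541   0.15228948]
shift [ 1.246 -0.003  0.523] turn [ 0.    -0.     0.001] rows>= 2.2 joints [ 0.7   0.54 -0.71  2.1   0.55  0.7  -0.42] t 33.2
```

Emit:
arm_command:
  rows:
    - [0.5, 0, 0, 0, 0, 0]
    - [0.95, 0.02, 0, 0, 0, 0]
    - [0.95, 0.02, 0, 0, 0, 0]

```text
time: 33.58
position: [0.5011, -0.0595, 0.1515]
orientation: [-0.002, 0.72, 0.694, 0.001]
contact_force: [0.0, -0.1, 0.5]
grip_width: 0.0931
grasp_force: 0.0
```

Emit:
arm_command:
  rows:
    - [0.3, 0, 0.2, 0, 0, 0]
    - [0.31, 0, 0.5, 0, 0, 0]
    - [0.31, 0, 0.8, 0, 0, 0]
    - [0.31, 0, 0.8, 0, 0, 0]

```text
time: 34.08
position: [0.5006, -0.0325, 0.0697]
orientation: [-0.003, 0.722, 0.692, -0.001]
contact_force: [-0.5, 0.5, 0.3]
grip_width: 0.0933
grasp_force: 0.0
```

```bash
python3 -c "
from h import *
go([.5002,-.0286,.0275],-1.6)"
```

```text
shift [ 0.038 -0.003  0.422] turn [-0.003 -0.001 -0.009] rows>= 0.7 joints [ 0.35  0.63 -0.57  2.2   0.71  0.5  -0.82] t 34.075
```

Emit:
arm_command:
  rows:
    - [0.038, 0, 0.2, -0.003, -0.001, -0.009]
    - [0.038, 0, 0.35, -0.003, -0.001, -0.009]
    - [0.038, 0, 0.41, -0.003, -0.001, -0.009]
    - [0.038, 0, 0.41, -0.003, -0.001, -0.009]

```text
time: 34.58
position: [0.5021, -0.0274, 0.0306]
orientation: [0.001, 0.716, 0.698, 0.001]
contact_force: [1.0, 0.6, 0.7]
grip_width: 0.0925
grasp_force: 0.0
```

```bash
python3 -c "
from h import *
go([.5002,-.0286,.0285],-1.6)"
```

```text
shift [-0.013 -0.018  0.021] turn [0.002 0.    0.001] rows>= 0.0 joints [ 0.26  0.69 -0.47  2.23  0.82  0.4  -0.91] t 34.575
```

Emit:
arm_command:
  rows:
    - [-0.013, -0.018, 0.02, 0.002, 0, 0]
    - [-0.013, -0.018, 0.02, 0.002, 0, 0]

```text
time: 34.83
position: [0.5002, -0.0286, 0.0288]
orientation: [0.0, 0.716, 0.698, 0.0]
contact_force: [0.5, -0.1, -0.3]
grip_width: 0.0929
grasp_force: 0.0
```

Emit:
arm_command:
  rows:
    - [0, 0, 0, 0, 0, 0]
    - [0, 0, 0, 0, 0, 0]
    - [0, 0, 0, 0, 0, 0]
    - [0, 0, 0, 0, 0, 0]
  jaw: -0.2

```text
time: 35.33
position: [0.5003, -0.0283, 0.0286]
orientation: [0.0, 0.716, 0.698, 0.0]
contact_force: [-0.2, -0.2, 0.3]
grip_width: 0.061
grasp_force: 30.0
```

Emit:
arm_command:
  rows:
    - [0, 0, -0.03, 0, 0, 0]
    - [0, 0, -0.08, 0, 0, 0]
    - [0, 0, -0.15, 0, 0, 0]
    - [0, 0, -0.25, 0, 0, 0]
    - [0, 0, -0.35, 0, 0, 0]

```text
time: 35.95
position: [0.5003, -0.0284, 0.0644]
orientation: [0.0, 0.716, 0.698, 0.0]
contact_force: [-0.4, 1.0, -1.0]
grip_width: 0.0609
grasp_force: 30.0
```

```bash
python3 -c "
from h import *
p,R,s=pose();print(p,s['contact_force'],R.as_matrix()[:,1])
go([.5,.13,.08],-1.6)"
```

```text
[ 0.50027901 -0.02835288  0.06443778] [-0.41725091  1.02647709 -1.02740454] [ 9.99673719e-01 -2.55240436e-02  9.88873479e-04]
shift [ 1.583 -0.043 -0.156] turn [0.001 0.    0.002] rows>= 2.5 joints [ 0.33  0.64 -0.55  2.21  0.74  0.48 -0.84] t 35.95
```

Emit:
arm_command:
  rows:
    - [0.2, 0, -0.15, 0, 0, 0]
    - [0.6, 0, -0.2, 0, 0, 0]
    - [1, 0, -0.2, 0, 0, 0]
    - [1, 0, -0.2, 0, 0, 0]

```text
time: 36.45
position: [0.5032, 0.0752, 0.0846]
orientation: [0.0, 0.714, 0.7, 0.002]
contact_force: [-0.6, -0.9, -1.1]
grip_width: 0.0608
grasp_force: 30.0
```

Emit:
arm_command:
  rows:
    - [0.3, 0, 0, 0, 0, 0]
    - [0.7, 0, 0.2, 0, 0, 0]
    - [0.7, 0, 0.5, 0, 0, 0]
    - [0.7, 0, 0.6, 0, 0, 0]
    - [0.7, 0, 0.6, 0, 0, 0]

```text
time: 37.08
position: [0.5043, 0.1405, 0.0234]
orientation: [0.0, 0.716, 0.698, -0.001]
contact_force: [0.3, -0.4, -0.9]
grip_width: 0.0613
grasp_force: 30.0
```

```bash
python3 -c "
from h import *
p,R,s=pose();print(p,s['contact_force'])
go([p[0],p[1],.0075],-1.6)"
```

```text
[0.50430841 0.14053681 0.02341081] [ 0.33602452 -0.39782053 -0.87808952]
shift [0.    0.    0.159] turn [-0.     0.001  0.001] rows>= 0.3 joints [-0.07  0.71 -0.46  2.18  0.78  0.42 -1.19] t 37.075
```

Emit:
arm_command:
  rows:
    - [0, 0, 0.08, 0, 0, 0]
    - [0, 0, 0.14, 0, 0, 0]
    - [0, 0, 0.16, 0, 0, 0]
    - [0, 0, 0.168, 0, 0, 0]
    - [0, 0, 0.168, 0, 0, 0]

```text
time: 37.7
position: [0.5046, 0.1417, 0.0068]
orientation: [0.0, 0.716, 0.698, 0.0]
contact_force: [-0.5, -0.2, -0.3]
grip_width: 0.0609
grasp_force: 30.0
```

Emit:
arm_command:
  rows:
    - [0, 0, 0, 0, 0, 0]
    - [0, 0, 0, 0, 0, 0]
    - [0, 0, 0, 0, 0, 0]
    - [0, 0, 0, 0, 0, 0]
  jaw: 1

```text
time: 38.2
position: [0.5046, 0.1416, 0.0068]
orientation: [0.0, 0.716, 0.698, 0.0]
contact_force: [0.2, -0.8, -0.9]
grip_width: 0.092
grasp_force: 0.0
```

Emit:
arm_command:
  rows:
    - [0, 0, -0.3, 0, 0, 0]
    - [0, 0, -0.7, 0, 0, 0]
    - [0, 0, -1, 0, 0, 0]

```text
time: 38.58
position: [0.5045, 0.1417, 0.1081]
orientation: [0.0, 0.716, 0.698, 0.0]
contact_force: [0.3, -0.8, -0.4]
grip_width: 0.093
grasp_force: 0.0
```

Emit:
arm_command:
  rows:
    - [0.5, 0, -0.5, 0, 0, 0]
    - [1, 0, -1, 0, 0, 0]
    - [1, 0, -1, 0, 0, 0]

```text
time: 38.95
position: [0.5074, 0.2454, 0.2098]
orientation: [0.0, 0.715, 0.699, 0.003]
contact_force: [-0.1, -0.4, -0.3]
grip_width: 0.0928
grasp_force: 0.0
```

```bash
python3 -c "
from h import *
print(tray('scene',(.505,.14)),tray('top',(.505,.14)))
for n in('top','scene'):
    c=cams.get_image(n);im=rect(c,.5,-.0286,300,260)
    hsv=cv2.cvtColor(im,cv2.COLOR_RGB2HSV);m=((hsv[:,:,1]<50)&(hsv[:,:,2]>90)).astype(np.uint8)*255
    k,l,st,ce=cv2.connectedComponentsWithStats(m)
    for i in range(1,k):
        if st[i,4]>60:print(n,st[i].tolist(),ce[i].round(0),im[l==i].mean(0).round(),im[l==i].std(0).round())
    cv2.imwrite('pics/z%s.png'%n,im[:,:,::-1]);print(tray(n,(.5,-.0286),loaded=True))"
```

```text
(0.5046, 0.1401, 'yaw(len from -y, deg)', -1.66, 'size', 91.4, 62.9, 104.0) (0.5052, 0.1403, 'yaw(len from -y, deg)', -0.0, 'size', 149.5, 129.5, 102.0)
top [73, 75, 45, 43, 1409] [96. 95.] [127. 124. 122.] [23. 25. 27.]
top [133, 79, 41, 40, 1281] [153.  98.] [110. 106. 104.] [3. 6. 9.]
top [189, 79, 40, 41, 1286] [208.  99.] [110. 106. 103.] [3. 5. 8.]
top [0, 90, 79, 87, 3346] [ 26. 132.] [103.  96.  85.] [7. 7. 6.]
top [0, 109, 300, 151, 26220] [172. 210.] [119. 113. 100.] [13. 14. 15.]
top [134, 133, 37, 31, 668] [155. 146.] [106. 101.  98.] [6. 7. 9.]
(0.5002, -0.0284, 'yaw(len from -y, deg)', -0.0, 'size', 149.5, 129.5, np.float64(47.5))
scene [76, 75, 47, 45, 1670] [99. 98.] [172. 168. 168.] [35. 37. 41.]
scene [134, 79, 46, 47, 1671] [156. 102.] [142. 138. 138.] [ 6. 10. 16.]
scene [190, 81, 45, 47, 1634] [212. 103.] [141. 137. 137.] [ 7. 11. 17.]
scene [73, 135, 48, 44, 1698] [ 97. 156.] [169. 164. 164.] [36. 37. 40.]
scene [131, 135, 46, 46, 1612] [153. 157.] [146. 142. 142.] [15. 18. 23.]
scene [186, 136, 46, 50, 1730] [209. 160.] [187. 183. 183.] [37. 41. 45.]
(0.5163, -0.0171, 'yaw(len from -y, deg)', -3.16, 'size', 132.1, 96.0, np.float64(69.5))
```

The scene view finds all six blanks on the 28 mm pocket pitch, with uniform flat faces. The lifted tray lies flat and clear at (0.505, 0.140).

```bash
python3 -c "
from h import *
print(bot.finish_job())"
```

```text
the job is handed in; nothing more can be done
None
```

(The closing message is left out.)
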